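Press a blank into the spring-loaded stack magazine

ROBOT

A 6-joint arm with a two-finger parallel gripper is mounted at the origin on a cart in front of the work surface, level with it; the furniture and walls round the work are solid. World frame = base frame: x ahead of the robot, y to its left, z up, the work surface at z = 0. Lengths are in mm, angles in rad, forces in N, time in s.
With the tool pointing down it reaches from about 350 to 775 mm from the base axis. Payload 5.5 kg.
Tool frame: the origin (TCP) lies midway between the tips of the shut fingers; the grasp point (between the pads) lies 19 mm behind it; z points along the fingers, y is the line along which they close (so a half turn about z gives the same grasp; the last joint's range is limited). The gripper opens to 85 mm and grips with 20 to 120 N. Pads are 22 mm wide; open, the fingers measure 114 mm over their backs; the gripper's body (76 mm by 85 mm) begins 54 mm behind the grasp point. The pads swing forward as they close: fully open they stand 13 mm farther back than shut.
Start: joints at [-1.334, 0.313, 0.046, 1.304, 0, 1.431], TCP at [211.568, -534.706, 231.323] pointing down, gripper open.
Joint ranges: [-2.76, 2.76], [-0.86, 1.69], [-1.03, 1.26], [-2.2, 2.34], [-1.47, 1.5], [-3.14, 3.14]. Speed limits (rad/s): [2.57, 2.57, 3.14, 3.14, 3.14, 3.14].

INTERFACE

Orientations are given as a unit quaternion [x, y, z, w].
In Python, from station import read_state, capture, calibration, finish_job gives the robot as it stands.
- The arm moves only by the tool arm_command, never from a script. Its argument "motion" is a list of rows, each a list of 3 entries, a list of its own where there are three numbers: the shift along the tool's x, y, z in m, then the turn about the tool's z in rad, then the opening, from 0 (shut) to 1 (fully open). In form: [[[tx, ty, tz], twist, claw], ...]. A call has 1 to 5 rows; each row shifts and turns the commanded pose from where the row before left it, along the tool's axes as they then stand; what a row does not reach is not made up. A row lasts 1/8 s, in which the tool goes at most 62.5 mm and 10.7 degrees, less where a joint would pass 70% of its speed; a pose out of reach is approached as far as the arm can. A call with a gripper value outside its range is refused whole. The fingers move at their own pace and stop on an object; "newtons" is the grip in N (left out, the last holds). Time passes only in rows, so rows that do not move let the fingers close. It gives the time, the measured TCP pose, the force, the opening and the grip force at its end, in the units of the state.
- read_state(): the state, without advancing time (a new reading comes with each control period).
- capture(name): name is "scene" or "top" or "wrist"; returns the picture (420x560x3 uint8, red, green, blue); there is no depth.
- calibration(name): a dict with "fx", "fy", "cx", "cy" (pixels), "view" (4x4, takes a point from world to camera coordinates); the wrist camera has in their place "T_tool_cam" (4x4, takes a point from camera to tool coordinates, whose origin is the TCP and whose axes are the flange's). Camera axes: x right, y up, looking along -z (the intrinsics and any distortion apply to the point x, -y, -z); pixel columns grow to the right and rows downward; lengths in mm; the calibration is good to about 2 mm. The wrist camera is an equidistant fisheye: a pixel r from the principal point sees the ray r / f radians off the axis. A picture is of the moment at which its call begins: read the wrist's pose just before it. calibration takes no time and is no camera call.
- finish_job(): hands the job in; it is judged then, once.
The state is a dict: "clock": time; "q": joint angles; "dq": joint speeds; "tau": joint torques, N m; "position": TCP position; "eef_rot": TCP orientation; "force": force on the tool from outside, world axes, zero at the start; "moment": the same for the moment, N m; "finger_gap": finger opening in mm; "finger_force": force on a finger pad.
Only numpy, scipy, OpenCV 4.12 (cv2) and the standard library are available. Lean on these libraries where they do the work, as an engineer would, in place of code of your own. Each camera call takes 0.05 s, during which the arm holds its last target. There are 200 camera calls.

TASK

Load the loose long aluminium blank into the spring-loaded magazine: lay it flat in the mouth, on top of the blank that is already in there, and press it down against the spring until both end catches snap shut over it, so that it stays in by itself when you let go. Leave the shorter blank where it lies, and do not push the tin or the tape roll away.

Things in the scene. Friction and masses are not known exactly. Their poses are not given: they have to be found in the camera images.
- magazine: Stack magazine fixed to the bench: base plate 100 (x) x 180 (y) x 10 mm, 100 mm high. Origin: centre of its underside, on the bench top; z up, y along the stack's long side. Four corner angles form a pocket 53 (x) x 123 (y) mm. Both long sides are open between them, 84 mm wide down to z = 10 mm: fingers holding a blank across its 50 mm width can go down there and open.
- mouth (a point): Centre of the pocket's mouth, 100 mm above the bench; axes as the magazine's. The corner angles have straight walls up to 8 mm below this point and flare outward by 6 mm a side from there to the mouth.
- stack_top (a point): Point on the pocket's axis, 71 mm above the bench, level with the flat undersides of the catches: the top face of the topmost loaded blank rests here. The catch noses, 24 mm wide at the middle of each short end, reach 6.5 mm into the pocket and slope up and outward to 15 mm above this point, so a blank pressed down from above pushes them aside by itself.
- follower (a joint): Plate 40 mm wide on a coil spring under the stack: 0 m with one blank loaded, grows as the stack is pressed down, about 0.016 m with two blanks loaded; at most 0.026 m. Spring 12 N at 0 and 0.4 N more per mm; pressing in one blank takes up to about 20 N. Press it some 3 to 8 mm past the catches, then let go.
- blank_long: The blank to load: loose pale aluminium flat, 50 (x) x 120 (y) x 16 (z) mm, about 0.26 kg, a small hole mark near each end; lying flat on the bench. Origin at its centre, y along its length. Either end and either face will do. When properly loaded its centre is at about z = 63 mm of the magazine.
- blank_short: A shorter aluminium flat, 50 x 85 x 16 mm, that does not belong in this magazine and stays where it is. Origin at its centre, y along its length.
- blank_loaded: The blank that is already in the magazine, the same as the long one, 50 x 120 x 16 mm, held under the catches. Origin at its centre, y along its length.
- catch_a (a joint): Sprung catch at the magazine's +y end: 0 m shut (nose over the stack), up to 0.010 m pushed outward. Its spring is light, 1.2 to 2.2 N.
- catch_b (a joint): Sprung catch at the magazine's -y end: 0 m shut, up to 0.010 m pushed outward; spring as the other's.
- tin: Open paste tin standing upright on the bench at the right of the work, 75 mm across, 94 mm high. Origin at the centre of its underside.
- tape: Black tape roll lying flat left of the magazine, 102 mm across, 24 mm high. Origin at the centre of its underside.

How it is judged:
By the outcome, as a careful person would: the job done as asked, in the order asked, and still so for the second after the job is handed in, with the robot touching nothing.
It also fails if it takes over 38 s, if anything falls off the work surface, if the arm or the gripper's body presses on something with over 40 N, if the wrist force passes 120 N, or if a joint passes its speed limit or range.

## Working session

There is one attempt and no reset: what is moved stays moved. The work goes in short steps, Python scripts to look and compute and a tool call to move; the robot and the scene stay as the last step left them, time stands still between calls to the robot, and variables do not carry over. Pictures are saved under pics/ and viewed, at most 10 in all, crops included, and the job is handed in when it is done.

Besides the shell and the picture viewer there is one more tool, called after "Request:" in YAML: its name, and indented under it one key for each argument. arm_command: Moves the arm, as the interface text tells. Its arguments: {"type":"object","properties":{"motion":{"type":"array","items":{"type":"array"}},"newtons":{"type":"number"}},"required":["motion"]}

```bash
mkdir -p pics; ls
python3 - <<'E'
from station import *
import cv2,numpy as np
s=read_state();print({k:np.round(v,3).tolist() for k,v in s.items()})
for n in("scene","top","wrist"):
    im=capture(n);cv2.imwrite(f"pics/{n}0.png",im[:,:,::-1])
    c=calibration(n);print(n,{k:np.round(v,4).tolist() if not isinstance(v,str) else v for k,v in c.items()})
a=[cv2.imread(f"pics/{n}0.png") for n in("scene","top")]
cv2.imwrite("pics/st0.png",cv2.resize(np.hstack(a),(800,300),interpolation=cv2.INTER_AREA))
E
```

```text
pics
{'clock': 0.0, 'q': [-1.334, 0.314, 0.045, 1.304, 0.0, 1.431], 'dq': [-0.001, 0.001, -0.001, -0.002, -0.0, -0.001], 'tau': [0.0, -48.062, 29.854, 0.02, -0.0, 0.0], 'position': [211.454, -534.17, 230.404], 'eef_rot': [0.982, 0.187, -0.0, -0.001], 'force': [0.785, 0.189, 0.726], 'moment': [-0.032, 0.017, 0.034], 'finger_force': 0.0, 'finger_gap': 85.423}
scene {'fx': 453.2815, 'fy': 453.2815, 'cx': 278.03, 'cy': 218.6071, 'view': [[-0.5728, -0.8196, 0.0064, 375.4193], [0.4666, -0.3196, 0.8247, -279.424], [-0.6739, 0.4754, 0.5655, -1085.6443], [0.0, 0.0, 0.0, 1.0]]}
top {'fx': 445.8291, 'fy': 445.8291, 'cx': 285.0666, 'cy': 206.5227, 'view': [[-0.0197, -0.9998, 0.0011, 123.7926], [0.9886, -0.0193, 0.1496, -527.2341], [-0.1495, 0.0041, 0.9887, -1675.2021], [0.0, 0.0, 0.0, 1.0]]}
wrist {'fx': 325.1923, 'fy': 325.1923, 'cx': 276.3114, 'cy': 204.9939, 'T_tool_cam': [[0.0003, 0.9484, 0.3171, 81.1179], [1.0, -0.0, -0.001, 0.9781], [-0.0009, 0.3171, -0.9484, -143.0736], [0.0, 0.0, 0.0, 1.0]]}
```

View pics/scene0.png

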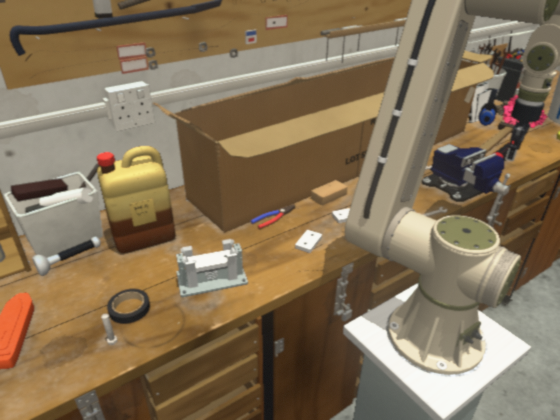

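View pics/top0.png

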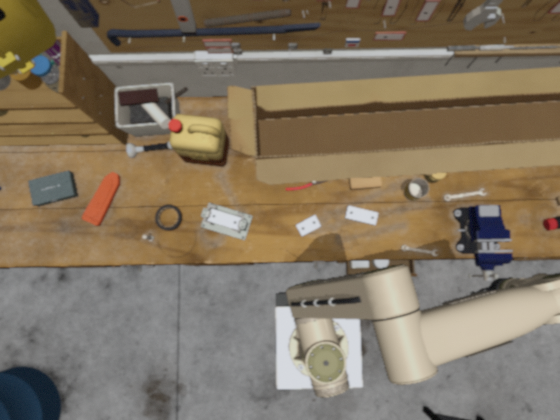

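The scene view shows the magazine at about (212,268). In the top view the magazine is near (227,221), the short blank near (308,225), the long one near (362,215), the tin near (417,189) and the tape near (168,217). I'll crop closer and see what the wrist camera shows.

```bash
cat > h.py <<'E'
from station import *
import cv2,numpy as np
from scipy.spatial.transform import Rotation as R
def topix(n,p,u,v,z):
    pass
def ray(n,u,v,pose=None):
    c=calibration(n); x=(u-c["cx"])/c["fx"]; y=(v-c["cy"])/c["fy"]
    if n=="wrist":
        r=np.hypot(x,y); d=np.array([x/r*np.sin(r),-y/r*np.sin(r),-np.cos(r)])
        T=np.array(c["T_tool_cam"]); M=np.eye(4); M[:3,:3]=R.from_quat(pose[1]).as_matrix(); M[:3,3]=pose[0]; W=M@T
    else:
        d=np.array([x,-y,-1.]); W=np.linalg.inv(np.array(c["view"]))
    d=W[:3,:3]@d; return W[:3,3],d/np.linalg.norm(d)
def atz(n,u,v,z,pose=None):
    o,d=ray(n,u,v,pose); return o+d*(z-o[2])/d[2]
def tri(*rays):
    A=sum(np.eye(3)-np.outer(d,d) for o,d in rays); b=sum((np.eye(3)-np.outer(d,d))@o for o,d in rays)
    p=np.linalg.solve(A,b); return p,[np.linalg.norm(np.cross(p-o,d)) for o,d in rays]
def snap(n,f):
    s=read_state(); im=capture(n)[:,:,::-1]; cv2.imwrite(f"pics/{f}.png",im); return (s["position"],s["eef_rot"]),im
E
python3 - <<'E'
from h import *
im=cv2.imread("pics/top0.png")
c=im[170:250,150:450]
# two rows: left part and right part x5
a=cv2.resize(im[185:245,190:330],None,fx=5,fy=5,interpolation=cv2.INTER_CUBIC);b=cv2.resize(im[180:240,290:430],None,fx=5,fy=5,interpolation=cv2.INTER_CUBIC)
cv2.imwrite("pics/c1.png",np.vstack([a,b]))
for n,(u,v),z in(("mag",(227,221),90),("short",(308,225),16),("long",(362,215),16),("tin",(417,189),94),("tape",(168,217),24)):
    print(n,atz("top",u,v,z).round())
E
```

```text
mag [472. 330.  90.]
short [459.  26.  16.]
long [ 494. -185.   16.]
tin [ 578. -382.   94.]
tape [500. 567.  24.]
```

View pics/c1.png

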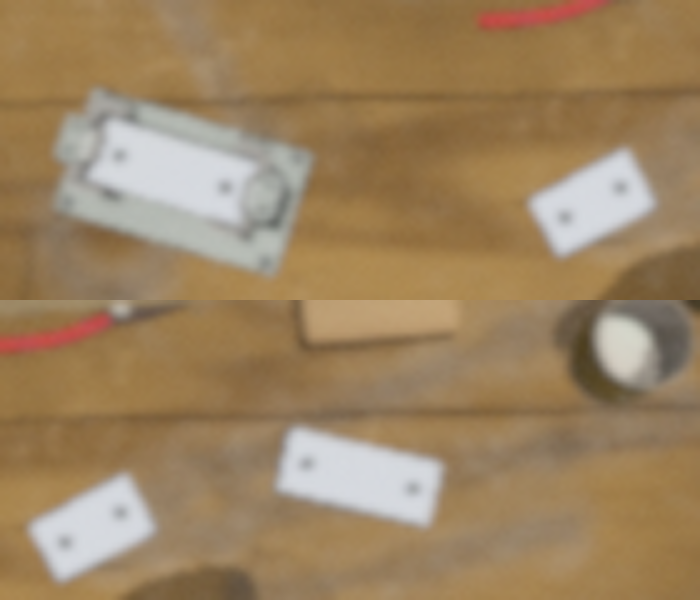

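The crop shows the long blank's holes at crop (307,464) and (413,488). The loaded blank's holes are at (120,155) and (225,187), and the base plate corners at (95,90), (312,155), (275,272) and (58,210).

Run:
```python
from h import *
def P(x,y,ox,oy,z): return atz("top",(x+.5)/5-.5+ox,(y+.5)/5-.5+oy,z)
def pr(n,a,b):
    d=a-b; print(n,((a+b)/2).round(1),"len",np.linalg.norm(d).round(1),"yaw of long axis",np.arctan2(d[1],d[0]).round(3), np.degrees(np.arctan2(d[1],d[0])).round(1))
pr("long holes",P(307,164,290,180,16),P(413,188,290,180,16))
pr("mag holes",P(120,155,190,185,71),P(225,187,190,185,71))
c=[P(*q,190,185,10) for q in((95,90),(312,155),(275,272),(58,210))]
pr("base",(c[0]+c[3])/2,(c[1]+c[2])/2)
c=[P(*q,290,180,16) for q in((289,127),(443,163),(430,226),(276,191))]
pr("long",(c[0]+c[3])/2,(c[1]+c[2])/2)
s=read_state();m=R.from_quat(s["eef_rot"]).as_matrix();print(m.round(2))
```

```text
long holes [ 494.8 -183.6   16. ] len 84.1 yaw of long axis 1.325 75.9
mag holes [482.6 343.6  71. ] len 83.0 yaw of long axis 1.255 71.9
base [481.9 342.1  10. ] len 177.1 yaw of long axis 1.266 72.6
long [ 494.2 -183.2   16. ] len 122.3 yaw of long axis 1.322 75.7
[[ 0.93  0.37 -0.  ]
 [ 0.37 -0.93  0.  ]
 [ 0.   -0.   -1.  ]]
```

```bash
cat >> h.py <<'E'
def plan(target,xyaw,n):
    "rows from the present pose to target (mm), tool x at xyaw (deg), pointing down"
    s=read_state(); p=np.array(s["position"]); m=R.from_quat(s["eef_rot"]).as_matrix()
    y0=np.arctan2(m[1,0],m[0,0]); tw=-((np.radians(xyaw)-y0+np.pi)%(2*np.pi)-np.pi)
    print("from",p.round(1),"yaw",np.degrees(y0).round(2),"tiltz",m[:,2].round(4),"t",s["clock"],"F",np.round(s["force"],1))
    w=(np.array(target)-p)/n/1000
    for i in range(n):
        a=y0-tw*i/n; c,d=np.cos(a),np.sin(a)
        print([np.round([c*w[0]+d*w[1],d*w[0]-c*w[1],-w[2]],4).tolist(),round(tw/n,4)])
E
python3 -c "
from h import *
plan((494.5,-183.4,120),75.9,10)"
```

```text
from [ 211.5 -534.3  230.6] yaw 21.59 tiltz [-3.0e-04  1.3e-03 -1.0e+00] t 0.15 F [ 0.3  0.2 -0.1]
[[0.0392, -0.0222, 0.0111], np.float64(-0.0948)]
[[0.0412, -0.0184, 0.0111], np.float64(-0.0948)]
[[0.0427, -0.0144, 0.0111], np.float64(-0.0948)]
[[0.0439, -0.0103, 0.0111], np.float64(-0.0948)]
[[0.0447, -0.0061, 0.0111], np.float64(-0.0948)]
[[0.045, -0.0019, 0.0111], np.float64(-0.0948)]
[[0.045, 0.0024, 0.0111], np.float64(-0.0948)]
[[0.0446, 0.0067, 0.0111], np.float64(-0.0948)]
[[0.0438, 0.0109, 0.0111], np.float64(-0.0948)]
[[0.0425, 0.0149, 0.0111], np.float64(-0.0948)]
```

Request:
arm_command:
  motion:
    - [[0.039,-0.022,0.011],-0.095,1]
    - [[0.041,-0.018,0.011],-0.095,1]
    - [[0.043,-0.014,0.011],-0.095,1]
    - [[0.044,-0.01,0.011],-0.095,1]
    - [[0.045,-0.006,0.011],-0.095,1]
  newtons: 100

```text
clock: 0.78
position: [354.7, -358.9, 175.8]
eef_rot: [0.91, 0.414, 0.0, -0.0]
force: [-0.4, -0.3, 0.7]
finger_gap: 85.4
finger_force: 0.0
```

Request:
arm_command:
  motion:
    - [[0.045,-0.002,0.011],-0.095,1]
    - [[0.045,0.002,0.011],-0.095,1]
    - [[0.045,0.007,0.011],-0.095,1]
    - [[0.044,0.011,0.011],-0.095,1]
    - [[0.043,0.015,0.011],-0.095,1]

```text
clock: 1.4
position: [496.4, -182.1, 120.8]
eef_rot: [0.787, 0.617, -0.0, 0.0]
force: [-0.6, -0.4, 0.7]
finger_gap: 85.2
finger_force: 0.0
```

Request:
arm_command:
  motion:
    - [[0,0,0],0,1]
    - [[0,0,0],0,1]

```text
clock: 1.65
position: [495.4, -183.4, 121.1]
eef_rot: [0.788, 0.616, -0.0, -0.0]
force: [-0.8, 0.3, -0.3]
finger_gap: 85.4
finger_force: 0.0
```

Run:
```python
from h import *
p,im=snap("wrist","w1"); np.save("p1.npy",np.r_[p[0],p[1]])
plan((494.5,-183.4,120),75.9,1)
cv2.imwrite("pics/w1v.png",cv2.resize(im,(784,588)))
```

```text
from [ 495.3 -184.   121.4] yaw 75.96 tiltz [-3.e-04 -3.e-04 -1.e+00] t 1.7 F [ 0.3  0.  -0.3]
[[0.0003, -0.001, 0.0014], np.float64(0.0011)]
```

View pics/w1v.png

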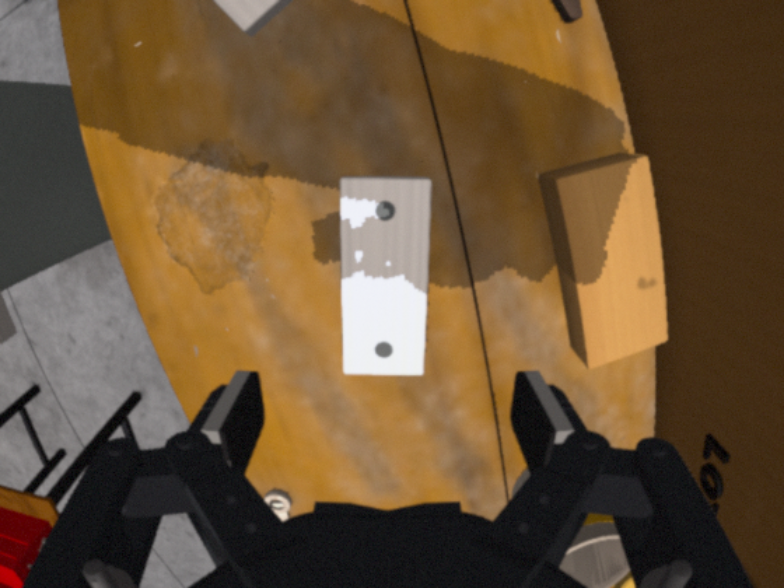

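The wrist view (1.4x enlarged) shows the long blank nearly aligned with the tool. Its holes are at (385,211) and (384,350), and its corners at (341,179), (432,179), (423,375) and (344,375).

Run:
```python
from h import *
a=np.load("p1.npy");p=(a[:3],a[3:])
f=lambda x,y:((x+.5)/1.4-.5,(y+.5)/1.4-.5)
g=lambda x,y,ox,oy:((x+.5)/5-.5+ox,(y+.5)/5-.5+oy)
H=[atz("wrist",*f(*q),16,p) for q in((385,211),(384,350))];print(H[0].round(1),H[1].round(1))
C=[atz("wrist",*f(*q),16,p) for q in((341,179),(432,179),(423,375),(344,375))]
print("ctr",sum(C)/4,"hole ctr",sum(H)/2,[np.linalg.norm(C[i]-C[i-1]).round(1) for i in range(4)])
for d in(H[0]-H[1],C[0]-C[3],C[1]-C[2]): print(np.degrees(np.arctan2(d[1],d[0])))
for w,t in(((385,211),(307,164)),((384,350),(413,188))): print(tri(ray("wrist",*f(*w),p),ray("top",*g(*t,290,180))))
plan((494.5,-183.4,120),75.9,1)
```

```text
[ 504.7 -143.    16. ] [ 483.6 -224.7   16. ]
ctr [ 494.37665921 -183.79897385   16.        ] hole ctr [ 494.13096746 -183.86904589   16.        ] [np.float64(119.9), np.float64(49.5), np.float64(119.9), np.float64(49.4)]
75.54379353900823
75.14527555216426
75.08390257586925
(array([ 504.73720107, -142.65974655,   17.80210546]), [np.float64(0.10124927621702565), np.float64(0.10124927621699122)])
(array([ 484.07468645, -223.80407085,   18.27625748]), [np.float64(0.2574353927720688), np.float64(0.25743539277205285)])
from [ 495.3 -184.   121.4] yaw 75.96 tiltz [-3.e-04 -3.e-04 -1.e+00] t 1.7 F [ 0.3  0.  -0.3]
[[0.0003, -0.001, 0.0014], np.float64(0.0011)]
```

Request:
arm_command:
  motion:
    - [[0,-0.001,0.05],0.01,1]
    - [[0,0,0.04],0,1]
    - [[0,0,0.02],0,1]
    - [[0,0,0.007],0,1]
    - [[0,0,0],0,1]

```text
clock: 2.33
position: [494.6, -184.1, 4.6]
eef_rot: [0.791, 0.611, -0.0, 0.0]
force: [-0.3, -0.3, -0.1]
finger_gap: 85.1
finger_force: 0.0
```

Request:
arm_command:
  motion:
    - [[0,0,0.001],0,0.3]
    - [[0,0,0],0,0.3]
    - [[0,0,0],0,0.3]
    - [[0,0,0],0,0.3]
    - [[0,0,0],0,0.3]
  newtons: 110

```text
clock: 2.95
position: [495.4, -183.6, 5.0]
eef_rot: [0.791, 0.612, 0.0, 0.001]
force: [-3.1, 0.6, 8.3]
finger_gap: 46.5
finger_force: 112.6
```

Request:
arm_command:
  motion:
    - [[0,0,-0.02],0,0.3]
    - [[0,0,-0.05],0,0.3]
    - [[0,0,-0.06],0,0.3]
    - [[0,0,-0.06],0,0.3]
    - [[0,0,0],0,0.3]

```text
clock: 3.58
position: [497.7, -184.7, 198.9]
eef_rot: [0.791, 0.612, 0.002, 0.005]
force: [-0.0, -0.7, -3.1]
finger_gap: 46.5
finger_force: 114.4
```

Run:
```python
from h import *
p,im=snap("wrist","w2"); np.save("p2.npy",np.r_[p[0],p[1]])
cv2.imwrite("pics/w2v.png",cv2.resize(im[80:],(784,476)))
plan((470,270,195),72.3,9)
```

```text
from [ 496.2 -183.8  195.7] yaw 75.46 tiltz [ 0.0048 -0.0028 -1.    ] t 3.625 F [-0.2 -1.4 -3.1]
[[0.0481, -0.0155, 0.0001], np.float64(0.0061)]
[[0.048, -0.0158, 0.0001], np.float64(0.0061)]
[[0.0479, -0.0161, 0.0001], np.float64(0.0061)]
[[0.0478, -0.0164, 0.0001], np.float64(0.0061)]
[[0.0477, -0.0166, 0.0001], np.float64(0.0061)]
[[0.0476, -0.0169, 0.0001], np.float64(0.0061)]
[[0.0475, -0.0172, 0.0001], np.float64(0.0061)]
[[0.0474, -0.0175, 0.0001], np.float64(0.0061)]
[[0.0473, -0.0178, 0.0001], np.float64(0.0061)]
```

View pics/w2v.png

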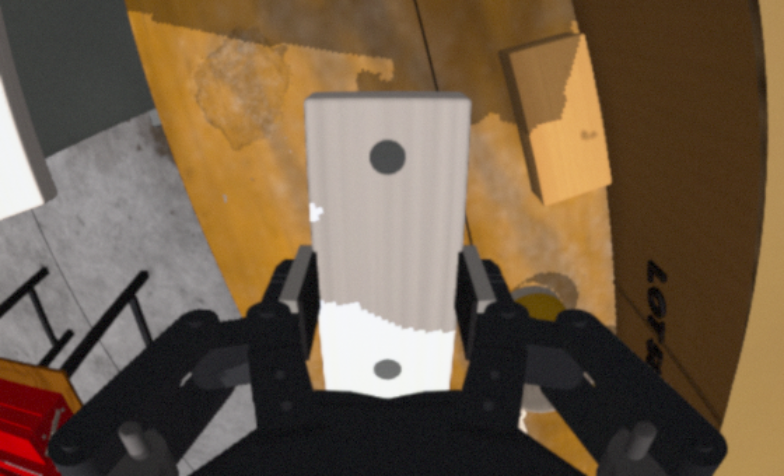

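The blank is held. In the crop its holes are at (387,157) and (387,369), and its far top corners at (307,100) and (470,100). I'll fit its pose in the hand.

```bash
cat >> h.py <<'E'
from scipy.optimize import least_squares
def projw(P,pose=None):
    "tool-frame points -> wrist pixels"
    c=calibration("wrist"); T=np.linalg.inv(np.array(c["T_tool_cam"])); q=P@T[:3,:3].T+T[:3,3]
    r=np.hypot(q[:,0],q[:,1]); th=np.arctan2(r,-q[:,2])
    return np.c_[c["cx"]+c["fx"]*th*q[:,0]/r, c["cy"]-c["fy"]*th*q[:,1]/r]
E
python3 - <<'E'
from h import *
m=np.array([(387,157),(387,369),(307,100),(470,100)])
m=(m+.5)/1.4-.5; m[:,1]+=80
# blank frame: X along length(tool x), Y width, Z down as the tool; top face at -8
B=np.array([[42.2,0,-8],[-42.2,0,-8],[60,25,-8],[60,-25,-8]])
d=projw(B+[0,0,-6]); print(d.round(0),m.round(0))
if d[2,0]>d[3,0]: B[[2,3]]=B[[3,2]]
f=lambda v:(projw(B@R.from_euler("zy",[v[3],v[4]]).as_matrix().T+v[:3])-m).ravel()
s=least_squares(f,[0,0,-6,0,0]);print(s.x.round(3),f(s.x).round(1))
E
```

```text
[[275. 194.]
 [276. 347.]
 [337. 152.]
 [214. 152.]] [[276. 192.]
 [276. 343.]
 [219. 151.]
 [336. 151.]]
[-1.457  0.532 -0.402  0.003 -0.036] [ 0.6 -0.4 -0.   0.  -0.4  0.  -0.2  0.4]
```

```bash
python3 -c "
from h import *
plan((448.6,238,195),72.3,10)"
```

```text
from [ 496.2 -183.8  195.7] yaw 75.46 tiltz [ 0.0048 -0.0028 -1.    ] t 3.625 F [-0.2 -1.4 -3.1]
[[0.0396, -0.0152, 0.0001], np.float64(0.0055)]
[[0.0396, -0.0154, 0.0001], np.float64(0.0055)]
[[0.0395, -0.0156, 0.0001], np.float64(0.0055)]
[[0.0394, -0.0158, 0.0001], np.float64(0.0055)]
[[0.0393, -0.0161, 0.0001], np.float64(0.0055)]
[[0.0392, -0.0163, 0.0001], np.float64(0.0055)]
[[0.0391, -0.0165, 0.0001], np.float64(0.0055)]
[[0.039, -0.0167, 0.0001], np.float64(0.0055)]
[[0.0389, -0.0169, 0.0001], np.float64(0.0055)]
[[0.0388, -0.0171, 0.0001], np.float64(0.0055)]
```

Request:
arm_command:
  motion:
    - [[0.04,-0.015,0],0.0055,0.3]
    - [[0.04,-0.015,0],0.0055,0.3]
    - [[0.0395,-0.0155,0],0.0055,0.3]
    - [[0.0395,-0.016,0],0.0055,0.3]
    - [[0.039,-0.016,0],0.0055,0.3]

```text
clock: 4.25
position: [469.9, 29.7, 190.9]
eef_rot: [0.799, 0.601, -0.002, -0.001]
force: [0.3, -1.1, -2.2]
finger_gap: 46.2
finger_force: 114.3
```

Request:
arm_command:
  motion:
    - [[0.039,-0.016,0],0.0055,0.3]
    - [[0.039,-0.0165,0],0.0055,0.3]
    - [[0.039,-0.0165,0],0.0055,0.3]
    - [[0.039,-0.017,0],0.0055,0.3]
    - [[0.039,-0.017,0],0.0055,0.3]

```text
clock: 4.88
position: [446.7, 239.7, 190.8]
eef_rot: [0.808, 0.59, -0.002, -0.001]
force: [0.7, -0.1, -2.5]
finger_gap: 46.5
finger_force: 114.3
```

Request:
arm_command:
  motion:
    - [[0,0,0],0,0.3]
    - [[0,0,0],0,0.3]
    - [[0,0,0],0,0.3]

```text
clock: 5.25
position: [448.3, 237.8, 192.5]
eef_rot: [0.808, 0.589, -0.001, -0.0]
force: [1.0, 0.9, -1.9]
finger_gap: 46.8
finger_force: 114.3
```

Run:
```python
from h import *
p,im=snap("wrist","w3"); np.save("p3.npy",np.r_[p[0],p[1]])
cv2.imwrite("pics/w3v.png",cv2.resize(im[0:280,130:430],None,fx=2.1,fy=2.1,interpolation=cv2.INTER_CUBIC))
plan((448.6,238,195),72.3,1)
```

```text
from [448.5 237.7 192.7] yaw 72.2 tiltz [-1.e-03 -6.e-04 -1.e+00] t 5.3 F [ 0.1  0.  -2.5]
[[0.0003, 0.0, -0.0023], np.float64(-0.0017)]
```

View pics/w3v.png

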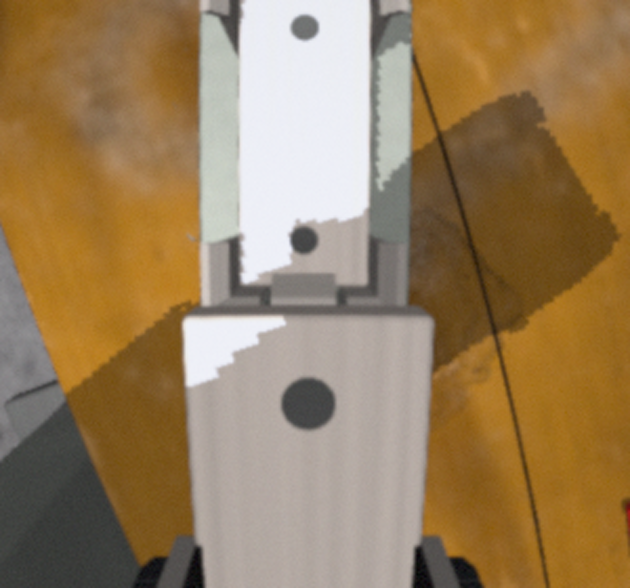

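The loaded blank's holes are at crop (305,27) and (304,240). The held blank's front hole is at (308,404) and its front corners at (184,318) and (433,318).

Run:
```python
from h import *
a=np.load("p3.npy");p=(a[:3],a[3:])
f=lambda x,y:((x+.5)/2.1-.5+130,(y+.5)/2.1-.5)
g=lambda x,y,ox,oy:((x+.5)/5-.5+ox,(y+.5)/5-.5+oy)
h=[(305,27),(304,240)]
H=[atz("wrist",*f(*q),71,p) for q in h];d=H[0]-H[1]
M=R.from_quat(p[1]).as_matrix()
print(H,"ctr",sum(H)/2,"len",np.linalg.norm(d),"yaw",np.degrees(np.arctan2(d[1],d[0])))
print("centre in tool",M.T@(sum(H)/2-p[0]), "yaw in tool",M.T@d)
for w,t in zip(h,((120,155),(225,187))): print(tri(ray("wrist",*f(*w),p),ray("top",*g(*t,190,185))))
m=np.array([f(308,404),f(184,318),f(433,318)])
for z in(-1,-3,-5):
  for pitch in(0,-.036):
    B=np.array([[42.2,0,-8],[60,-25,-8],[60,25,-8]])
    F=lambda v:(projw(B@R.from_euler("zy",[v[2],pitch]).as_matrix().T+[v[0],v[1],z])-m).ravel()
    s=least_squares(F,[0,0,0]);print(z,pitch,s.x.round(3),F(s.x).round(1))
```

```text
[array([494.25627896, 383.73005488,  71.        ]), array([468.18737145, 303.64741855,  71.        ])] ctr [481.22182521 343.68873672  71.        ] len 84.21886118440375 yaw 71.96863127144842
centre in tool [111.08762597  -0.81520785 121.32192891] yaw in tool [84.21799808  0.36671466 -0.10439759]
(array([493.82769704, 381.30884522,  81.01421451]), [np.float64(0.4070209779252159), np.float64(0.407020977925289)])
(array([468.62392761, 303.65957301,  78.01877838]), [np.float64(0.4029538604873127), np.float64(0.4029538604874684)])
-1 0 [-0.665  0.536  0.   ] [ 0.1 -0.3 -0.3  0.1  0.2  0.2]
-1 -0.036 [-1.286  0.537  0.   ] [ 0.1 -0.5  0.6  0.2 -0.8  0.3]
-3 0 [-0.272  0.534  0.   ] [ 0.1  0.1 -1.2 -0.1  1.   0. ]
-3 -0.036 [-0.892  0.535  0.   ] [ 0.1 -0.1 -0.2  0.   0.1  0.1]
-5 0 [0.121 0.532 0.   ] [ 0.1  0.5 -2.1 -0.2  2.  -0.1]
-5 -0.036 [-0.498  0.533  0.   ] [ 0.1  0.3 -1.1 -0.2  1.  -0.1]
```

Request:
arm_command:
  motion:
    - [[0.04,-0.0015,0],0.0045,0.3]
    - [[0.04,0,0],0,0.3]
    - [[0.032,0,0],0,0.3]
    - [[0,0,0.04],0,0.3]
    - [[0,0,0.036],0,0.3]

```text
clock: 5.92
position: [482.2, 345.5, 116.3]
eef_rot: [0.809, 0.588, 0.0, 0.0]
force: [-0.5, -0.3, -4.0]
finger_gap: 46.6
finger_force: 114.3
```

Request:
arm_command:
  motion:
    - [[0,0,0],0,0.3]
    - [[0,0,0],0,0.3]
    - [[0,0,0],0,0.3]

```text
clock: 6.3
position: [483.0, 346.2, 119.4]
eef_rot: [0.809, 0.588, 0.002, 0.0]
force: [-0.1, -0.5, -2.9]
finger_gap: 46.6
finger_force: 114.3
```

Run:
```python
from h import *
p,im=snap("wrist","w4"); np.save("p4.npy",np.r_[p[0],p[1]])
q,sc=snap("scene","s4")
M=R.from_quat(p[1]).as_matrix()
print("blank centre",(np.array(p[0])+M@[-.9,.53,-3]).round(1),"mag 481.2 343.7")
a=cv2.resize(im[120:320,130:430],(600,400));b=cv2.resize(sc[210:310,140:290],(600,400))[:, :]
cv2.imwrite("pics/v4.png",cv2.resize(np.hstack([a,b]),(800,267)) if 0 else np.vstack([cv2.resize(a,(450,300)),cv2.resize(b,(450,300))]))
plan((481.2,343.7,110),72.0,1)
```

```text
blank centre [483.2 345.2 122.4] mag 481.2 343.7
from [482.6 346.2 119. ] yaw 72.02 tiltz [ 0.0027  0.0013 -1.    ] t 6.4 F [ 0.1 -0.8 -2.1]
[[-0.0028, -0.0005, 0.009], np.float64(0.0003)]
```

View pics/v4.png

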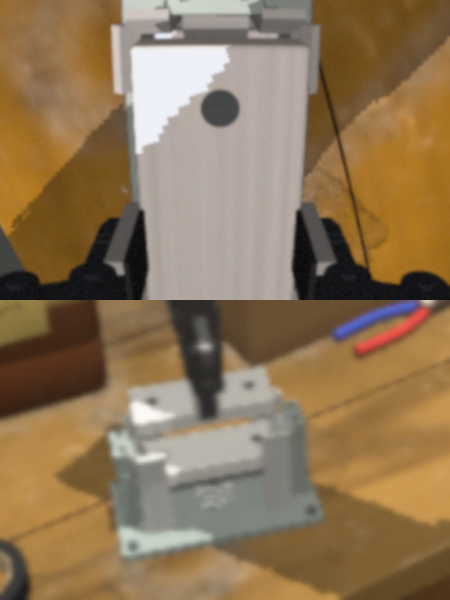

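The blank hangs about 1.5–2 mm too far along tool +x and +y: the corner angles centre on column 216 and the blank on 220. I'll correct that and start into the flare.

Request:
arm_command:
  motion:
    - [[-0.002,-0.0015,0.002],0,0.3]
    - [[0,0,0.008],0,0.3]
    - [[0,0,0],0,0.3]
    - [[0,0,0],0,0.3]

```text
clock: 6.9
position: [479.3, 344.4, 107.0]
eef_rot: [0.809, 0.588, -0.0, 0.0]
force: [0.0, 0.0, -2.8]
finger_gap: 46.6
finger_force: 114.3
```

Run:
```python
from h import *
P=[]
for i in range(6): P.append(snap("wrist","w5")[0])
for p in P: print((np.array(p[0])+R.from_quat(p[1]).as_matrix()@[-.9,.53,-3]).round(1),p[1])
plan((481.2,343.7,100),72.0,1)
```

```text
[479.5 343.4 110. ] [ 8.08814424e-01  5.88063886e-01 -3.05888249e-04  7.69028399e-06]
[479.7 343.5 110.1] [ 8.08807586e-01  5.88073356e-01 -1.31760473e-04  1.87952316e-05]
[479.8 343.5 110.3] [8.08821340e-01 5.88054451e-01 9.11438386e-06 4.93338844e-05]
[479.8 343.5 110.3] [8.08819411e-01 5.88057096e-01 9.13612780e-05 5.18127538e-05]
[479.8 343.5 110.4] [8.08814519e-01 5.88063820e-01 1.15699674e-04 6.08838883e-05]
[479.8 343.5 110.4] [8.08828349e-01 5.88044796e-01 1.31224095e-04 4.97058645e-05]
from [479.6 344.5 107.4] yaw 72.04 tiltz [ 2.e-04  0.e+00 -1.e+00] t 7.2 F [ 0.6 -0.7 -3. ]
[[-0.0003, 0.0018, 0.0074], np.float64(0.0006)]
```

Request:
arm_command:
  motion:
    - [[0.0005,0.001,0.001],0,0.3]
    - [[0,0,0.004],0,0.3]
    - [[0,0,0.004],0,0.3]
    - [[0,0,0.003],0,0.3]
    - [[0,0,0],0,0.3]

```text
clock: 7.82
position: [480.3, 344.5, 94.8]
eef_rot: [0.809, 0.588, -0.0, -0.0]
force: [-0.0, 0.9, -1.8]
finger_gap: 46.8
finger_force: 114.3
```

Request:
arm_command:
  motion:
    - [[0,0,0.003],0,0.3]
    - [[0,0,0.004],0,0.3]
    - [[0,0,0.004],0,0.3]
    - [[0,0,0],0,0.3]
    - [[0,0,0],0,0.3]

```text
clock: 8.45
position: [481.1, 344.9, 84.6]
eef_rot: [0.809, 0.588, 0.001, 0.0]
force: [0.4, 0.5, 1.6]
finger_gap: 46.2
finger_force: 114.8
```

Request:
arm_command:
  motion:
    - [[0,0,0.004],0,0.3]
    - [[0,0,0.004],0,0.3]
    - [[0,0,0.003],0,0.3]
    - [[0,0,0],0,0.3]

```text
clock: 8.95
position: [481.6, 344.9, 74.1]
eef_rot: [0.809, 0.588, 0.001, 0.0]
force: [0.8, 0.2, 4.7]
finger_gap: 46.9
finger_force: 115.2
```

Request:
arm_command:
  motion:
    - [[0,0,0.004],0,0.3]
    - [[0,0,0.004],0,0.3]
    - [[0,0,0],0,0.3]

```text
clock: 9.32
position: [481.7, 345.0, 66.5]
eef_rot: [0.809, 0.588, 0.001, 0.0]
force: [0.1, -1.0, 7.2]
finger_gap: 46.4
finger_force: 115.6
```

Request:
arm_command:
  motion:
    - [[0,0,0.003],0,0.3]
    - [[0,0,0.003],0,0.3]
    - [[0,0,0],0,0.3]
    - [[0,0,0],0,0.3]

```text
clock: 9.82
position: [481.7, 345.0, 60.9]
eef_rot: [0.809, 0.588, 0.001, 0.0]
force: [-0.3, -1.8, 10.0]
finger_gap: 46.7
finger_force: 116.0
```

Run:
```python
from h import *
p,im=snap("wrist","w6"); np.save("p6.npy",np.r_[p[0],p[1]])
q,sc=snap("scene","s6")
a=cv2.resize(im[120:320,130:430],(600,400));b=cv2.resize(sc[210:310,140:290],(600,400))
cv2.imwrite("pics/v6.png",np.vstack([cv2.resize(a,(450,300)),cv2.resize(b,(450,300))]))
plan((481.2,343.7,60),72.0,1)
```

```text
from [481.6 345.   60.9] yaw 72.03 tiltz [ 2.7e-03  9.0e-04 -1.0e+00] t 9.925 F [-0.7 -1.6 11.3]
[[-0.0013, -0.0, 0.0009], np.float64(0.0005)]
```

View pics/v6.png

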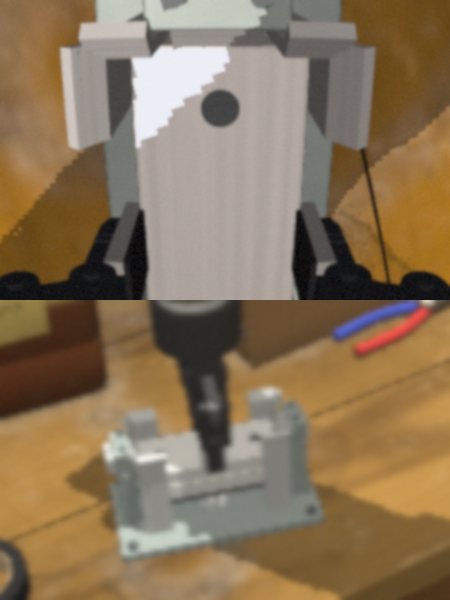

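The blank is down between the angles and has not slipped in the grip, but the catch is not over it yet. I'll press on.

Request:
arm_command:
  motion:
    - [[0,0,0.003],0,0.3]
    - [[0,0,0.002],0,0.3]
    - [[0,0,0],0,0.3]
    - [[0,0,0],0,0.3]
    - [[0,0,0],0,0.3]

```text
clock: 10.55
position: [481.7, 345.0, 56.4]
eef_rot: [0.809, 0.588, 0.001, 0.0]
force: [-1.8, -2.1, 13.3]
finger_gap: 46.5
finger_force: 116.2
```

Run:
```python
from h import *
p,im=snap("wrist","w7"); np.save("p7.npy",np.r_[p[0],p[1]])
q,sc=snap("scene","s7")
im6=cv2.imread("pics/w6.png")
a=[cv2.resize(i[125:205,195:365],(600,282),interpolation=cv2.INTER_CUBIC) for i in(im6,im)]
cv2.imwrite("pics/v7.png",np.vstack(a))
plan((481.2,343.7,60),72.0,1)
```

```text
from [481.7 345.   56.4] yaw 72.03 tiltz [ 0.0029  0.001  -1.    ] t 10.65 F [-2.3 -2.6 13.6]
[[-0.0014, -0.0, -0.0036], np.float64(0.0005)]
```

View pics/v7.png

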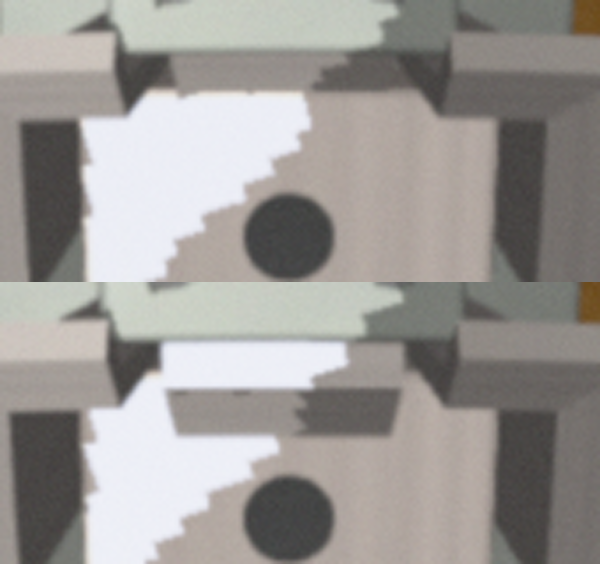

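The +y catch has snapped over the blank: its nose is now visible at (285,410) in the lower crop. The other end is hidden by the hand and may sit slightly higher, so I'll press about 4 mm further.

Request:
arm_command:
  motion:
    - [[0,0,0.002],0,0.3]
    - [[0,0,0.002],0,0.3]
    - [[0,0,0],0,0.3]
    - [[0,0,0],0,0.3]
    - [[0,0,0],0,0.3]

```text
clock: 11.28
position: [481.7, 345.0, 52.7]
eef_rot: [0.809, 0.588, 0.002, 0.0]
force: [-3.0, -2.6, 14.6]
finger_gap: 46.7
finger_force: 116.4
```

Run:
```python
from h import *
p,im=snap("wrist","w8");q,sc=snap("scene","s8");_,tp=snap("top","t8")
s=read_state();print(np.round(s["position"],1),np.round(s["force"],1),np.round(s["moment"],2))
# -y end region change in scene view between stages
for n in("scene",):
    c=calibration(n);V=np.array(c["view"])
    for e in(1,-1):
        w=np.array([481.2+e*62*.309,343.7+e*62*.951,80,1]);k=V@w
        print(e,c["cx"]+c["fx"]*k[0]/-k[2],c["cy"]-c["fy"]*k[1]/-k[2])
for a,b in(("s4","s6"),("s6","s7"),("s7","s8")):
    d=np.abs(cv2.imread(f"pics/{a}.png").astype(int)-cv2.imread(f"pics/{b}.png")).sum(2)[235:285,170:250]
    print(a,b);print(d.reshape(10,5,16,5).mean((1,3)).astype(int))
```

```text
[481.7 345.   52.6] [-2.1 -2.8 14.9] [-0.46  0.59 -0.02]
1 186.03777595931075 260.13656573837824
-1 232.5219655600129 251.72115575245547
s4 s6
[[  2   1  15  48  77 115 186  53  88 206 129 131  10   2   2   2]
 [  1   1  74 180 152 184 261  94 169 218 122  65  22  12   2   2]
 [  2   2  68 284 247 187 206 123 158 158  63  33  22   3  11   2]
 [  6  65  37 138  87  63  82 294 323 134  19  17  15   2  14   1]
 [110 101  21  43  15  10   7 281 394 133  16  13   2   2   3   2]
 [ 79 168   2  39  13  14   3 166 370  46  14   4   1   2   2   1]
 [  4  42   2   2   2  31  15  66 164  82  87  54   2   1   2   2]
 [  3   1   1   1   1  99  94  88  90  68  49  29   2   2   2   2]
 [ 12   7   1   2   1  31  47  46  32   7   1   2   1   2   1   1]
 [ 25  31   2   1   2  17  17   2   3   1   1   1   2   2   2   1]]
s6 s7
[[  2   2   1   2   1   4  14  24  14   7   2   2   1   2   2   1]
 [  1   2   1   1   2   2  11  21  21   6   1   1   2   2   2   1]
 [  1   1   1   1   1   1   9  47  57  12   5  12  12   2  11   1]
 [  1   1   1   1   1   7  29  15  14  23  46  43  17   2  15   1]
 [ 27  74  3
[... 207 characters left out ...]
  2  38  24  32  38  46  59  35   1   1   2   2]
 [  3   8   1   1   1  40  61  37  66  30   6   2   1   2   1   1]
 [ 25  32   1   1   2   2   2   1   2   1   1   1   1   2   1   1]]
s7 s8
[[ 2  2  2  1  2  3  7 17 14  7  2  1  1  2  2  1]
 [ 2  2  1  1  2  2 14  6 11  4  2  1  2  2  2  2]
 [ 1  1  1  1  1  2  5 45 54  7  1  1  2  1  2  1]
 [ 1  1  1  2  1  1  8 11 16 27 32 32  2  2  1  1]
 [ 2  5  1 20 39 46 30 21 10 12 31 37  1  1  1  2]
 [12  2  1  6  2  8  2 17 11 33 20 15  2  2  1  2]
 [ 2  2  1  1  4 66 31 18 52 33 23  8  2  1  2  1]
 [ 1  2  2  1  1 43 19 20 32 38 33 28  1  1  1  2]
 [ 2  1  1  1  1 35 47 62 59 24 18  6  1  1  1  1]
 [ 1  2  2  5  2  6  7  2  3  1  1  1  1  1  2  1]]
```

The scene differences show both catches going out (s4→s6) and coming back (s6→s7): left cells at column 1, right cells at column 14. I'll release.

Request:
arm_command:
  motion:
    - [[0,0,0],0,1]
    - [[0,0,0],0,1]
    - [[0,0,0],0,1]
    - [[0,0,0],0,1]
    - [[0,0,0],0,1]

```text
clock: 12.05
position: [480.5, 344.6, 50.0]
eef_rot: [0.809, 0.588, -0.0, 0.0]
force: [0.1, 0.7, -0.6]
finger_gap: 85.5
finger_force: 0.0
```

Request:
arm_command:
  motion:
    - [[0,0,-0.02],0,1]
    - [[0,0,-0.03],0,1]
    - [[0,0,-0.05],0,1]
    - [[0,0,-0.05],0,1]
    - [[0,0,-0.02],0,1]

```text
clock: 12.68
position: [481.8, 345.3, 224.0]
eef_rot: [0.809, 0.588, 0.003, 0.0]
force: [0.4, 1.0, -1.2]
finger_gap: 85.6
finger_force: 0.0
```

Request:
arm_command:
  motion:
    - [[-0.04,0,0],0,1]
    - [[-0.04,0,0],0,1]
    - [[-0.02,0,0],0,1]
    - [[0,0,0],0,1]
    - [[0,0,0],0,1]

```text
clock: 13.3
position: [450.3, 250.1, 220.4]
eef_rot: [0.809, 0.588, 0.0, -0.0]
force: [-0.0, 0.5, 1.1]
finger_gap: 85.5
finger_force: 0.0
```

Run:
```python
from h import *
p,im=snap("wrist","w9");_,sc=snap("scene","s9");_,tp=snap("top","t9")
a=cv2.resize(im[0:270,130:430],(600,540))
r=lambda i,x,y,w,h:cv2.resize(i[y:y+h,x:x+w],(200,int(200*h/w)))
b=np.vstack([r(sc,160,225,100,80),r(tp,195,195,70,50),r(tp,290,195,110,50)])
b=np.vstack([b,np.zeros((540-b.shape[0],200,3),np.uint8)])
cv2.imwrite("pics/v9.png",np.hstack([a,b]))
plan((481.2,343.7,60),72.0,1)
```

```text
from [450.1 250.3 220.1] yaw 72.09 tiltz [ 0.e+00  1.e-04 -1.e+00] t 13.45 F [-0.6 -0.3 -0.4]
[[0.0985, 0.0009, 0.1601], np.float64(0.0015)]
```

View pics/v9.png

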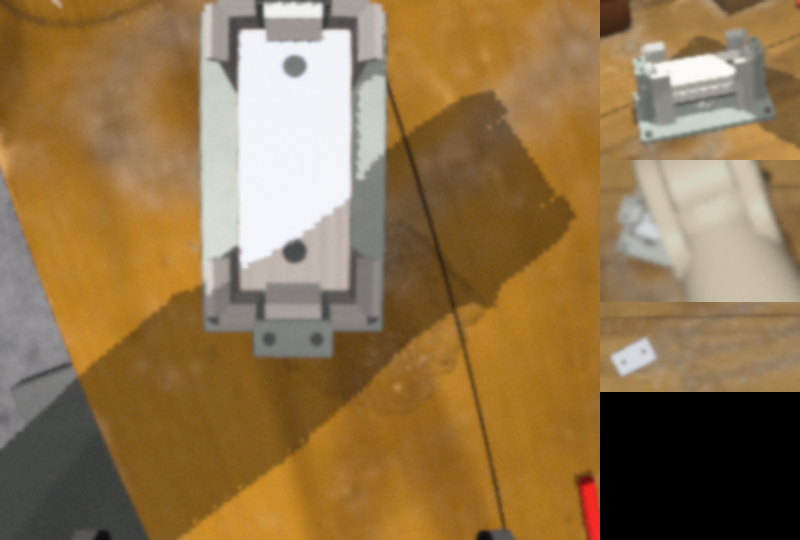

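The blank lies level under both noses, at (293,30) and (293,295), two blanks are stacked, and the short blank hasn't moved. I'm handing in.

```bash
python3 -c "
from station import *
print(finish_job())"
```

```text
the job is handed in; nothing more can be done
None
```

The long blank is in the magazine on top of the loaded one with both end catches shut over it; the short blank, tin and tape were left alone, and I handed the job in at about 13.5 s.

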